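# Ring the bell and hold out the thread caddy

### The job

Ring for your colleague at the sewing machine: push the red bell push fully down and let it come back up. Then lift the thread caddy with the orange bar off the table, keeping it level so that both spools stay standing in it, and hold it still and level over the middle of the round cork mat, about 15 cm above the table, ready to be taken: finish while still holding it there, do not put it down. Leave the dark caddy and everything else on the table where it is.

Things in the scene. Friction and masses are not known exactly. Their poses are not given: they have to be found in the camera images.
- bell (a joint): travel of the bell push: 0 at rest, 0.006 m when fully down; spring return, fully down takes about 5 N. It is a red round cap (36 mm across) in a white housing fixed to the table.
- bell_top (a point): centre of the top face of the red cap of the bell push, about 22 mm above the table; press straight down here.
- mat: round cork mat, 150 mm across and 4 mm thick, fixed flat on the table; origin at the centre of its underside.
- caddy: the pale wooden thread caddy with the ORANGE bar: open tray 160 mm long (its x) by 110 mm wide (its y), walls 24 mm high, floor 5 mm thick; at each end of its length, in the middle of the width, a post rises to 113 mm, and a bar runs between the posts. Two thread spools stand loose in it, one on each side of the bar. About 0.35 kg with the spools. Origin at the centre of its underside; x along the bar, z up.
- caddy_bar (a point): middle of the orange carrying bar, 105 mm above the caddy's underside. The bar is square, 16 by 16 mm, 139 mm long along the caddy's x, and free on both sides and below (the spool tops are 42 mm below its underside). The loaded caddy balances here to within about 10 mm.
- spool_yellow: yellow thread spool, 36 mm across and 50 mm tall, standing loose in the orange-bar caddy about 27 mm to its +y side; origin at the centre of its underside, z up its axis.
- spool_blue: blue thread spool, same size, standing loose in the caddy about 27 mm to its -y side; origin at the centre of its underside, z up its axis.
- dark_caddy: another caddy of the same shape and size, dark wood with a BLACK bar, holding tins: to be left alone. Origin at the centre of its underside.
- tin: bystander: small green tin, 56 mm across, 35 mm tall; origin under its centre.
- weight: bystander: dark steel pattern weight with a stub grip, 60 mm across, 35 mm tall; origin under its centre.

How it is judged (in metres and radians):
On the way, in this order (a step that is already met when the one before it is completed fails the run):
1. the bell push is pressed fully down, the caddy still on the table (value of joint bell above 0.005 m and height (world z) of caddy below 0.01 m), for 0.05 s.
2. the bell push has come back up (value of joint bell below 0.002 m), for 0.1 s.
3. the caddy is lifted clear of the table in the gripper (height (world z) of caddy above 0.03 m and contact force between caddy and the fingers above 1 N), for 0.2 s.
At the end, for the whole second after the job is handed in: The gripper holds the orange-bar caddy still and level within 0.16 rad, underside 100 to 200 mm above the table, middle within 50 mm of the mat's centre sideways; both spools stand in it; bell push up; dark caddy and other bystanders within 30 mm of their starts (height (world z) of caddy between 0.1 and 0.2 m and horizontal distance between caddy_bar and mat below 0.05 m and angle between caddy's own z axis and vertical below 0.16 rad and contact force between caddy and the fingers above 1 N and linear speed of caddy below 0.03 m/s and angular speed of caddy below 0.25 rad/s and angle between each of spool_yellow, spool_blue's own z axis and vertical below 0.3 rad and z of spool_yellow in the frame of caddy between -0.005 and 0.02 m and horizontal distance between each of spool_yellow, spool_blue and caddy below 0.085 m and z of spool_blue in the frame of caddy between -0.005 and 0.02 m and value of joint bell below 0.002 m and distance of each of dark_caddy, tin, weight from where it was at the start of the episode below 0.03 m); the arm keeps its last pose, push and grip.
It fails at once if the caddy is tipped more than 0.3 rad (angle between caddy's own z axis and vertical above 0.3 rad).
It fails at once if a spool falls over or leaves the caddy (angle between any of spool_yellow, spool_blue's own z axis and vertical above 0.6 rad or distance between any of spool_yellow, spool_blue and caddy above 0.1 m).
It fails at once if the dark caddy or another bystander is moved more than 30 mm (distance of any of dark_caddy, tin, weight from where it was at the start of the episode above 0.03 m).
It also fails if it takes over 54 s, if anything falls off the work surface, if the arm or the gripper's body presses on something with over 40 N, if the wrist force passes 120 N, or if a joint passes its speed limit or range.

### The arm

A 6-joint arm with a two-finger parallel gripper is mounted at the origin on the work surface. World frame = base frame: x ahead of the robot, y to its left, z up, the work surface at z = 0. Lengths are in mm, angles in rad, forces in N, time in s.
With the tool pointing down it reaches from about 350 to 925 mm from the base axis. Payload 6.4 kg.
Tool frame: the origin (TCP) lies at the very end of the fingers, on their centre line; the grasp point (between the pads) lies behind it (bot.hold_point_z is the y of the grasp point in the tool frame, in mm); y points along the fingers, z is the direction in which the jaws open and shut, and the axes are right-handed (so a half turn about y gives the same grasp; the last joint's range is limited). The gripper opens to 85 mm and grips with 20 to 120 N. Pads are 22 mm wide; open, the fingers measure 114 mm over their backs; the gripper's body (76 mm by 85 mm) begins 54 mm behind the grasp point. The pads swing forward as they close: fully open they stand 13 mm farther back than shut.
Start: joints at [-1.424, 0.245, 1.558, -0, 1.339, -0.174], TCP at [204.967, -616.849, 231.29] pointing down, gripper open.
Joint ranges: [-3.13, 3.13], [-1.02, 2.26], [0.13, 2.54], [-0.95, 4.09], [0.21, 2.88], [-2.74, 2.74]. Speed limits (rad/s): [2.57, 2.57, 3.14, 3.14, 3.14, 3.14].

### API

Orientations are given as a unit quaternion [w, x, y, z].
In Python, from workcell import bot gives the robot as it stands.
- The arm moves only by the shell command python3 -m crank 'ROWS' [OPENING]. ROWS is JSON, a list of rows, each an object with "translation": the shift along the world's x, y, z in mm, a list of three; "turn": the turn about the world's z in rad. In form: [{"translation": [dx, dy, dz], "turn": turn}, ...]. A call has 1 to 20 rows; each row shifts and turns the commanded pose from where the row before left it; what a row does not reach is not made up. A row lasts 1/12 s, in which the tool goes at most 41.7 mm and 7.16 degrees, less where a joint would pass 70% of its speed; a pose out of reach is approached as far as the arm can. A call is refused whole if a number of a shift passes 41.7 or a number of a turn 0.125, either way. A call with a gripper value outside its range is refused whole. OPENING is the finger opening in mm, from 0 to 85.4, set as the call begins (- or left out, the last holds). The fingers move at their own pace and stop on an object; the grip force is fixed at half the most. Time passes only in rows, so rows that do not move let the fingers close. It gives the time, the measured TCP pose, the force and the opening at its end, in the units of the state.
- bot.read_state(): the state, without advancing time (a new reading comes with each control period).
- bot.snapshot(name): name is "scene" or "top"; returns (picture, depth): 400x640x3 uint8, red, green, blue; 400x640 float32, mm along the optical axis (not along the pixel's ray), 0 where there is no reading.
- bot.camera_params(name): a dict with "fx", "fy", "cx", "cy" (pixels), "dist_coeffs" ([k1, k2, p1, p2, k3] as OpenCV has them; the pictures are not rectified), "world_to_cam" (4x4, takes a point from world to camera coordinates). Camera axes: x right, y up, looking along -z (the intrinsics and any distortion apply to the point x, -y, -z); pixel columns grow to the right and rows downward; lengths in mm; the calibration is good to about 2 mm. A picture is of the moment at which its call begins. camera_params takes no time and is no camera call.
- bot.finish_job(): hands the job in, once; it reports no verdict.
The state is a dict: "t": time; "joint_pos": joint angles; "qd": joint speeds; "joint_torque": joint torques, N m; "eef_pos": TCP position; "tcp_rot": TCP orientation; "ft_force": force on the tool from outside, world axes, zero at the start; "torque": the same for the moment, N m; "grip_width": finger opening in mm.
Only numpy, scipy, OpenCV 4.12 (cv2) and the standard library are available. Lean on these libraries where they do the work, as an engineer would, in place of code of your own. Each camera call takes 0.05 s, during which the arm holds its last target. There are 200 camera calls.

## Working session

There is one attempt and no reset: what is moved stays moved. The work goes in short steps, Python scripts to look and compute and a shell command to move; the robot and the scene stay as the last step left them, time stands still between calls to the robot, and variables do not carry over. Pictures are saved under pics/ and viewed, about 8 in all and at most 12, crops included, and the job is handed in when it is done.

```bash
mkdir -p pics
cat > h.py <<'E'
import numpy as np, cv2
from workcell import bot
def snap(n,f):
    p,d=bot.snapshot(n); cv2.imwrite('pics/'+f+'.png',p[:,:,::-1]); np.save('pics/'+f+'.npy',d); return p,d
def world(n,d,u,v,r=1):
    c=bot.camera_params(n); K=np.array([[c['fx'],0,c['cx']],[0,c['fy'],c['cy']],[0,0,1.]])
    w=d[v-r:v+r+1,u-r:u+r+1]; z=np.median(w[w>0])
    x,y=cv2.undistortPoints(np.array([[[u,v]]],float),K,np.array(c['dist_coeffs'],float))[0,0]
    return (np.linalg.inv(np.array(c['world_to_cam']))@[x*z,-y*z,-z,1])[:3].round(1)
E
python3 - <<'E'
from h import *
snap('scene','s1');snap('top','t1')
s=bot.read_state();print(s['eef_pos'],s['tcp_rot'],s['ft_force'],s['grip_width'],bot.hold_point_z)
for n in('scene','top'):
    c=bot.camera_params(n);print(n,np.array(c['world_to_cam']).round(2).tolist(),c['fx'])
E
```

```text
[ 204.86650054 -616.34232248  230.28656758] [ 0.11293082 -0.11292446  0.69864956 -0.69741199] [ 0.47405723  0.44497366 -0.00110944] 85.79026007349712 -18.700000000000003
scene [[-0.34, 0.94, -0.01, 167.49], [-0.71, -0.25, 0.67, 303.58], [0.62, 0.23, 0.75, -1354.53], [0.0, 0.0, 0.0, 1.0]] 481.23646170132355
top [[-0.02, -1.0, 0.01, -12.11], [0.98, -0.01, 0.18, -543.45], [-0.18, 0.01, 0.98, -736.43], [0.0, 0.0, 0.0, 1.0]] 362.9337068608359
```

View pics/s1.png

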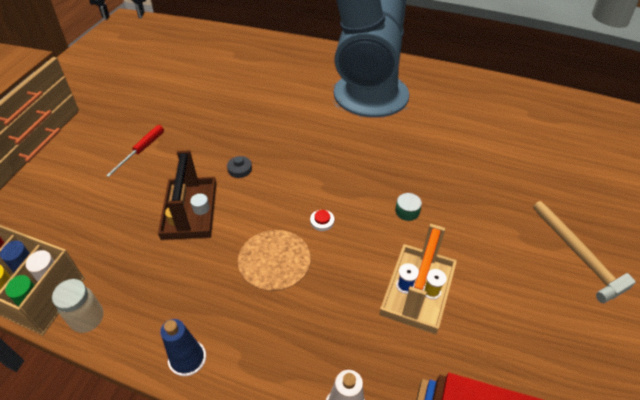

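View pics/t1.png

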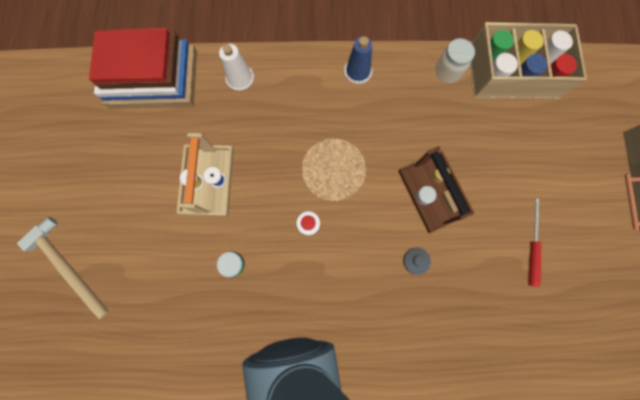

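The pictures show the bell at top (308,223), the mat at (334,169), and the orange bar from (195,138) to (190,202). The tin is at (230,264), and the dark caddy is at (436,190), well off to the right.

Run:
```python
from h import *
from scipy.spatial.transform import Rotation as R
for n,f,P in(('top','t1',dict(bell=(308,223),mat=(334,169),barA=(195,142),barM=(192,170),barB=(189,198),tin=(230,264),weight=(417,260),dark=(452,180),yellow=(186,178),blue=(213,176))),('scene','s1',dict(bell=(322,216),mat=(274,259),barA=(435,232),barM=(429,258),barB=(421,286),tin=(408,201)))):
    d=np.load('pics/'+f+'.npy')
    for k,(u,v) in P.items(): print(n,k,world(n,d,u,v))
# colour segmented bar top and bell
for n,f in(('top','t1'),('scene','s1')):
    h=cv2.cvtColor(cv2.imread('pics/'+f+'.png'),cv2.COLOR_BGR2HSV);d=np.load('pics/'+f+'.npy')
    for k,(u,v),lo,hi in(('bar',(192,170) if n=='top' else (429,258),6,14),('bell',(308,223) if n=='top' else (322,216),-1,4)):
        m=((h[...,0]>=max(lo,0))&(h[...,0]<=hi)|((lo<0)&(h[...,0]>174)))&(h[...,1]>190)&(h[...,2]>120)
        _,L=cv2.connectedComponents(m.astype('u1'));vs,us=np.where(L==L[v,u])
        p=np.array([world(n,d,a,b,0) for a,b in zip(us,vs) if d[b,a]>0])
        if k=='bar': p=p[p[:,2]>107]
        q=p[:,:2]-p[:,:2].mean(0);w=np.linalg.svd(q,full_matrices=False)[2][0]
        print(n,k,len(p),p.mean(0).round(1),p.min(0),p.max(0),'mid',((p.min(0)+p.max(0))/2).round(1),'ang',np.arctan2(w[1],w[0]))
q=bot.read_state()['tcp_rot'];print(R.from_quat([*q[1:],q[0]]).as_matrix().round(2))
```

```text
top bell [486.7  18.6  21.8]
top mat [613.3 -42.2   4.5]
top barA [646.6 245.6 113.1]
top barM [587.4 248.5 113.6]
top barB [530.3 251.8 112.9]
top tin [399.8 185.9  33.4]
top weight [ 401.6 -215.5   34.6]
top dark [ 559.4 -276.2  113. ]
top yellow [571.5 260.4 111.8]
top blue [588.5 223.   55.4]
scene bell [489.3  21.6  20.8]
scene mat [615.  -38.6   2.4]
scene barA [529.3 255.7 112. ]
scene barM [590.3 256.1 111.2]
scene barB [652.4 254.1 112. ]
scene tin [398.5 187.4  34. ]Traceback (most recent call last):
  File "<stdin>", line 12, in <module>
  File "h.py", line 6, in world
    c=bot.camera_params(n); K=np.array([[c['fx'],0,c['cx']],[0,c['fy'],c['cy']],[0,0,1.]])
ValueError: time passes only in moves, steps and waits
```

Both views agree to within about 7 mm: bell (488, 20), mat (614, -41), and bar middle (589, 252) with an axis angle of about -0.03 rad. The jaw axis is now at -1.25 rad, so it needs about -0.35 of turn. I'll shut the fingers and move to above the bell.

```bash
python3 -m crank '[{"translation":[14,32,0],"turn":-0.0175},{"translation":[14,32,0],"turn":-0.0175},{"translation":[14,32,0],"turn":-0.0175},{"translation":[14,32,0],"turn":-0.0175},{"translation":[14,32,0],"turn":-0.0175},{"translation":[14,32,0],"turn":-0.0175},{"translation":[14,32,0],"turn":-0.0175},{"translation":[14,32,0],"turn":-0.0175},{"translation":[14,32,0],"turn":-0.0175},{"translation":[14,32,0],"turn":-0.0175},{"translation":[14,32,0],"turn":-0.0175},{"translation":[14,32,0],"turn":-0.0175},{"translation":[14,32,0],"turn":-0.0175},{"translation":[14,32,0],"turn":-0.0175},{"translation":[14,32,0],"turn":-0.0175},{"translation":[14,32,0],"turn":-0.0175},{"translation":[14,32,0],"turn":-0.0175},{"translation":[14,32,0],"turn":-0.0175},{"translation":[14,32,0],"turn":-0.0175},{"translation":[14,32,0],"turn":-0.0175}]' 0
```

```text
t: 1.77
eef_pos: [485.1, 25.0, 231.0]
tcp_rot: [0.011, -0.01, -0.707, 0.707]
ft_force: [0.5, -1.4, 0.4]
grip_width: -0.1
```

```bash
python3 -m crank '[{"translation":[3,-4,-35],"turn":0},{"translation":[0,0,-40],"turn":0},{"translation":[0,0,-40],"turn":0},{"translation":[0,0,-40],"turn":0},{"translation":[0,0,-20],"turn":0},{"translation":[0,0,-10],"turn":0},{"translation":[0,0,0],"turn":0},{"translation":[0,0,0],"turn":0}]'
python3 - <<'E'
from h import *
p,d=snap('scene','s2')
cv2.imwrite('pics/s2c.png',cv2.resize(p[130:260,230:420,::-1],None,fx=4,fy=4,interpolation=2))
E
```

```text
t: 2.43
eef_pos: [488.5, 19.0, 46.9]
tcp_rot: [0.01, -0.011, -0.707, 0.707]
ft_force: [1.0, 0.2, 1.0]
grip_width: -0.1
```

View pics/s2c.png

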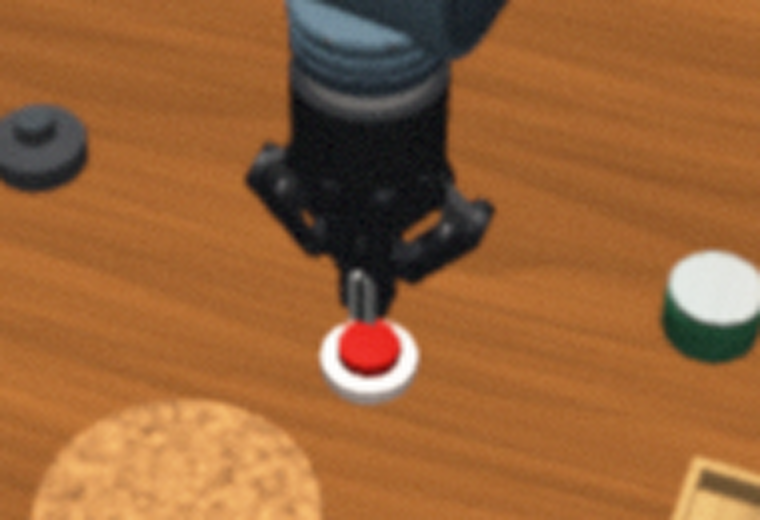

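The shut fingertips (crop 366,320) are right above the red cap (370,345), so I'll press.

```bash
python3 -m crank '[{"translation":[0,0,-15],"turn":0},{"translation":[0,0,-8],"turn":0},{"translation":[0,0,-4],"turn":0},{"translation":[0,0,-3],"turn":0},{"translation":[0,0,-1],"turn":0},{"translation":[0,0,0],"turn":0},{"translation":[0,0,0],"turn":0}]'
```

```text
t: 3.07
eef_pos: [488.8, 19.0, 16.2]
tcp_rot: [0.01, -0.011, -0.707, 0.707]
ft_force: [-0.9, -0.7, 4.6]
grip_width: -0.1
```

```bash
python3 -m crank '[{"translation":[0,0,-1],"turn":0},{"translation":[0,0,-1],"turn":0},{"translation":[0,0,0],"turn":0},{"translation":[0,0,0],"turn":0}]'
```

```text
t: 3.4
eef_pos: [488.9, 18.9, 15.7]
tcp_rot: [0.01, -0.01, -0.707, 0.707]
ft_force: [-8.3, 0.4, 22.1]
grip_width: -0.0
```

The force rose sharply to 22 N, which is the bell's end stop. I'll retreat, cross to above the orange bar and open the fingers.

```bash
python3 -m crank '[{"translation":[0,0,10],"turn":0},{"translation":[0,0,30],"turn":0},{"translation":[0,0,40],"turn":0},{"translation":[0,0,40],"turn":0},{"translation":[0,0,30],"turn":0},{"translation":[14,33,0],"turn":0},{"translation":[14,33,0],"turn":0},{"translation":[14,33,0],"turn":0},{"translation":[14,33,0],"turn":0},{"translation":[14,33,0],"turn":0},{"translation":[14,33,0],"turn":0},{"translation":[10,25,0],"turn":0},{"translation":[6,10,0],"turn":0},{"translation":[0,0,0],"turn":0},{"translation":[0,0,0],"turn":0}]' 70
python3 - <<'E'
from h import *
p,d=snap('scene','s3')
cv2.imwrite('pics/s3c.png',cv2.resize(p[140:340,290:490,::-1],None,fx=3,fy=3,interpolation=2))
for u,v in((435,232),(421,286),(322,216)): print(world('scene',d,u,v))
E
```

```text
t: 4.65
eef_pos: [587.5, 252.3, 162.7]
tcp_rot: [0.01, -0.01, -0.707, 0.707]
ft_force: [1.4, -0.3, -1.1]
grip_width: 69.9
[529.7 255.7 112.4]
[652.7 254.1 112.4]
[489.6  21.7  21.1]
```

View pics/s3c.png

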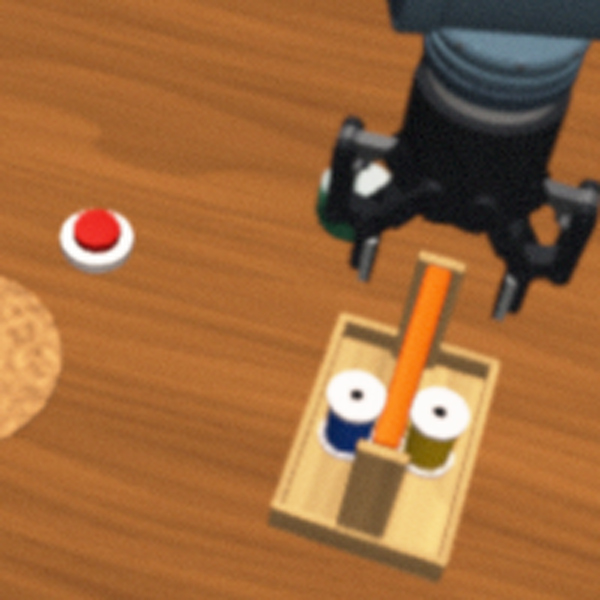

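The bell is back up. The bar runs midway between the open fingers (crop 362,275 and 508,305), and both spools are standing. I'll go down and close.

```bash
python3 -m crank '[{"translation":[1,0,-25],"turn":0},{"translation":[1,0,-25],"turn":0},{"translation":[0,0,-16],"turn":0},{"translation":[0,0,-10],"turn":0},{"translation":[0,0,0],"turn":0},{"translation":[0,0,0],"turn":0}]' && python3 -m crank '[{"translation":[0,0,0],"turn":0},{"translation":[0,0,0],"turn":0},{"translation":[0,0,0],"turn":0},{"translation":[0,0,0],"turn":0},{"translation":[0,0,0],"turn":0},{"translation":[0,0,0],"turn":0},{"translation":[0,0,0],"turn":0},{"translation":[0,0,0],"turn":0},{"translation":[0,0,0],"turn":0},{"translation":[0,0,0],"turn":0}]' 0
```

```text
t: 5.2
eef_pos: [589.9, 251.5, 87.5]
tcp_rot: [0.011, -0.011, -0.707, 0.707]
ft_force: [0.8, 0.1, -0.1]
grip_width: 70.0
t: 6.03
eef_pos: [590.4, 252.4, 88.0]
tcp_rot: [-0.01, 0.011, 0.707, -0.707]
ft_force: [-1.5, 0.9, 4.5]
grip_width: 15.0
```

Gripped, with the opening at 15 mm. I'll lift gently.

```bash
python3 -m crank '[{"translation":[0,0,2],"turn":0},{"translation":[0,0,4],"turn":0},{"translation":[0,0,6],"turn":0},{"translation":[0,0,8],"turn":0},{"translation":[0,0,10],"turn":0},{"translation":[0,0,10],"turn":0},{"translation":[0,0,8],"turn":0},{"translation":[0,0,6],"turn":0},{"translation":[0,0,4],"turn":0},{"translation":[0,0,2],"turn":0},{"translation":[0,0,0],"turn":0},{"translation":[0,0,0],"turn":0},{"translation":[0,0,0],"turn":0},{"translation":[0,0,0],"turn":0}]'
python3 - <<'E'
from h import *
p,d=snap('scene','s4')
cv2.imwrite('pics/s4c.png',cv2.resize(p[100:340,290:490,::-1],None,fx=2.5,fy=2.5,interpolation=2))
E
```

```text
t: 7.2
eef_pos: [589.6, 252.1, 146.6]
tcp_rot: [0.011, -0.01, -0.707, 0.707]
ft_force: [-0.4, 0.4, -3.1]
grip_width: 14.8
```

View pics/s4c.png

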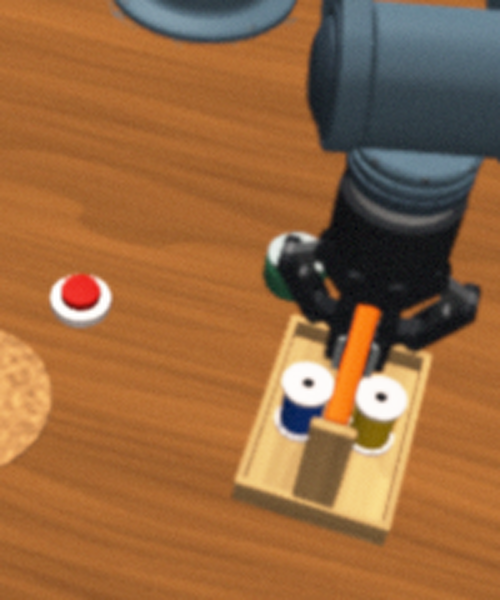

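The caddy is lifted level with both spools upright (crop 303,400 and 376,412). I'll carry it smoothly to the mat and up.

```bash
python3 -m crank '[{"translation":[0,-2,2],"turn":0},{"translation":[1,-5,4],"turn":0},{"translation":[1,-9,6],"turn":0},{"translation":[2,-13,8],"turn":0},{"translation":[2,-17,8],"turn":0},{"translation":[2,-20,8],"turn":0},{"translation":[2,-22,8],"turn":0},{"translation":[2,-24,8],"turn":0},{"translation":[2,-24,8],"turn":0},{"translation":[2,-24,8],"turn":0},{"translation":[2,-24,6],"turn":0},{"translation":[2,-22,6],"turn":0},{"translation":[1,-20,4],"turn":0},{"translation":[1,-17,3],"turn":0},{"translation":[1,-15,2],"turn":0},{"translation":[1,-12,1],"turn":0},{"translation":[0,-9,0],"turn":0},{"translation":[0,-7,0],"turn":0},{"translation":[0,-4,0],"turn":0},{"translation":[0,-3,0],"turn":0}]' && python3 -m crank '[{"translation":[0,0,0],"turn":0},{"translation":[0,0,0],"turn":0},{"translation":[0,0,0],"turn":0},{"translation":[0,0,0],"turn":0},{"translation":[0,0,0],"turn":0},{"translation":[0,0,0],"turn":0},{"translation":[0,0,0],"turn":0},{"translation":[0,0,0],"turn":0},{"translation":[0,0,0],"turn":0},{"translation":[0,0,0],"turn":0},{"translation":[0,0,0],"turn":0},{"translation":[0,0,0],"turn":0}]'
python3 - <<'E'
from h import *
p,d=snap('scene','s5')
cv2.imwrite('pics/s5c.png',p[:,:,::-1])
p,d=snap('top','t5')
cv2.imwrite('pics/t5c.png',cv2.resize(p[60:300,150:500,::-1],None,fx=2,fy=2,interpolation=2))
E
```

```text
t: 8.92
eef_pos: [613.8, -41.0, 237.0]
tcp_rot: [-0.01, 0.01, 0.707, -0.707]
ft_force: [0.3, -0.1, -2.9]
grip_width: 14.6
t: 9.92
eef_pos: [614.0, -40.9, 237.3]
tcp_rot: [-0.01, 0.01, 0.707, -0.707]
ft_force: [0.2, -0.4, -2.7]
grip_width: 15.1
```

View pics/s5c.png

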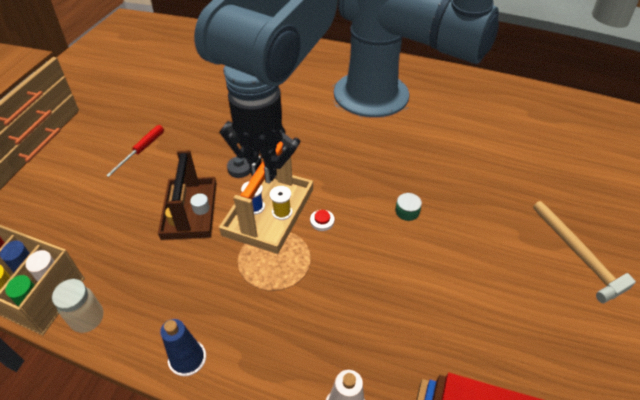

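View pics/t5c.png

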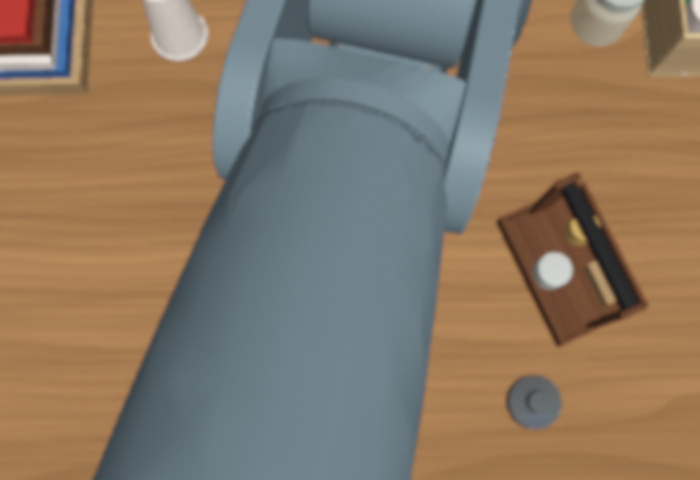

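The caddy hangs over the mat with the spools inside it and the bell up. The dark caddy, weight and tin are where they started. I'll check level and height numerically from the depth.

Run:
```python
from h import *
d=np.load('pics/s5.npy')
for k,u,v in(('bar',276,152),('bar',262,173),('bar',253,187),('floor far',302,191),('floor near',264,230),('floor left',236,222),('floor mid',250,232),('yellow top',277,190),('blue top',248,186),('tin',408,201),('dark bar',182,172),('bell',322,216)): print(k,world('scene',d,u,v))
p=cv2.imread('pics/s5.png');cv2.imwrite('pics/s5z.png',cv2.resize(p[130:260,205:335],None,fx=4.5,fy=4.5,interpolation=2))
```

```text
bar [572.2 -33.5 261.2]
bar [625.7 -35.8 261. ]
bar [658.6 -37.  260.4]
floor far [549.2   1.9 153.4]
floor near [657.7 -28.2 153.4]
floor left [657.3 -82.6 152.9]
floor mid [689.4 -37.2 182.3]
yellow top [604.1 -22.4 203.3]
blue top [659.8 -45.  261.1]
tin [398.4 187.4  33.9]
dark bar [ 542.1 -270.6  108.3]
bell [490.5  22.   22.3]
```

View pics/s5z.png

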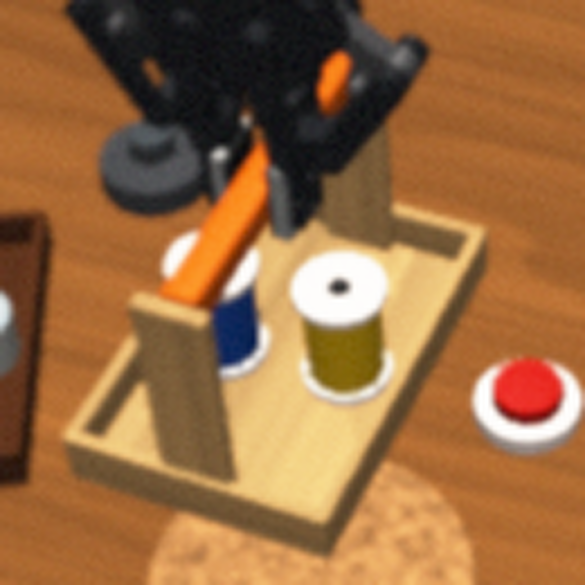

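The bar is level to within 1 mm over 86 mm, and the floor is flat at z 153, so the underside is at about 148 mm. Both spools are upright and the grip is holding, so I'll hand in.

```bash
python3 -c "
from workcell import bot
s=bot.read_state();print(s['t'],s['eef_pos'],s['grip_width'],abs(s['qd']).max() if hasattr(s['qd'],'max') else s['qd']);print(bot.finish_job())"
```

```text
10.0167 [613.96538677 -40.85751928 237.28257655] 15.304665431023851 0.005377954703203479
the job is handed in; nothing more can be done
None
```

I rang the bell, lifted the orange-bar caddy by its bar, and handed the job in at t = 10 s with the gripper still holding it over the cork mat. The hand-in gives no verdict, so these are my own last checks:

- **Bell:** I pressed until the force jumped to about 22 N, against about 5 N for full travel. The cap's top measured 22 mm above the table afterwards, so it is back up.
- **Height and level:** the underside is about 148 mm above the table. The bar's height varies by less than 1 mm along 86 mm, and the tray floor measured flat.
- **Position:** the tool is at (614, -41) mm, and I measured the mat's centre at (614, -41) mm. The depth readings put the bar about 5 mm off that in y, well inside the 50 mm limit.
- **Grip and spools:** the fingers stand 15 mm apart on the bar, the arm is still, and both spools are upright in the caddy.
- **Bystanders:** the tin measured within 1 mm of where it started. The dark caddy and the weight looked unmoved in the pictures; I didn't re-measure those two.

No check failed. The camera views differed by up to about 7 mm on positions.

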